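# Seat a projector lens barrel in a V-block, feel for the end stop and hold it there

## Robot

A 6-joint arm with a two-finger parallel gripper is mounted at the origin on the work surface. World frame = base frame: x ahead of the robot, y to its left, z up, the work surface at z = 0. Lengths are in m, angles in degrees, forces in N, time in s.
With the tool pointing down it reaches from about 0.3 to 0.75 m from the base axis. Payload 8.5 kg.
Tool frame: the origin (TCP) lies at the very end of the fingers, on their centre line; the grasp point (between the pads) lies 19 mm behind it (env.hold_point_z is the distance from the TCP to the grasp point, in m); z points along the fingers, y is the line along which they close (so a half turn about z gives the same grasp; the last joint's range is limited). The gripper opens to 85 mm and grips with 20 to 120 N. Pads are 22 mm wide; open, the fingers measure 114 mm over their backs; the gripper's body (76 mm by 85 mm) begins 54 mm behind the grasp point. The pads swing forward as they close: fully open they stand 13 mm farther back than shut.
Start: joints at [-87.852, 21.807, 74.336, -0, 83.858, -12.336], TCP at [0.138, -0.533, 0.231] pointing down, gripper open.
Joint ranges: [-178.18, 178.18], [-50.72, 133.34], [12.68, 142.11], [-81.47, 261.47], [9.98, 163.14], [-165.26, 165.26]. Speed limits (degrees/s): [136.94, 136.94, 180, 180, 180, 180].

## Interface

Orientations are given as a 3x3 rotation matrix whose columns are the frame's x, y, z axes.
In Python, from rig import env, optics gives the robot as it stands.
- The arm moves only by the shell command python3 -m jog 'ROWS' [OPENING] [FORCE]. ROWS is JSON, a list of rows, each an object with "linear": the shift along the tool's x, y, z in units of 40 mm (1.0 is 40 mm), a list of three; "roll": the turn about the tool's z in units of 5 degrees (1.0 is 5 degrees). A call has 1 to 12 rows; each row shifts and turns the commanded pose from where the row before left it, along the tool's axes as they then stand; what a row does not reach is not made up. A row lasts 1/12 s, in which the tool goes at most 41.7 mm and 7.16 degrees, less where a joint would pass 70% of its speed; a pose out of reach is approached as far as the arm can. A call is refused whole if a number of a shift passes 1 or a number of a turn 1, either way. A call with a gripper value outside its range is refused whole. OPENING is the opening, from -1 (shut) to 1 (fully open), set as the call begins (- or left out, the last holds). The fingers move at their own pace and stop on an object; FORCE is the grip in N (left out, the last holds). Time passes only in rows, so rows that do not move let the fingers close. It gives the time, the measured TCP pose, the force, the opening and the grip force at its end, in the units of the state.
- env.observe(): the state, without advancing time (a new reading comes with each control period).
- optics.get_image(name): name is "side" or "top" or "wrist"; returns the picture (480x640x3 uint8, red, green, blue); there is no depth.
- optics.calibration(name): a dict with "fov_y" (degrees; the focal length in pixels is half the picture's height over the tangent of half this angle, whatever the lens; pixels are square), "cx", "cy" (the principal point, pixels), "T" (4x4, takes a point from camera to world coordinates). Camera axes: x right, y down, z forward; pixel columns grow to the right and rows downward; lengths in m; the calibration is good to about 2 mm. A picture is of the moment at which its call begins: read the wrist's pose just before it. calibration takes no time and is no camera call; for the wrist camera it gives the pose at the moment of the call.
- env.close_job(): hands the job in; it is judged then, once.
The state is a dict: "time_s": time; "q": joint angles; "qvel": joint speeds; "joint_efforts": joint torques, N m; "position": TCP position; "tool_rot": TCP orientation; "ft_force": force on the tool from outside, world axes, zero at the start; "wrist_torque": the same for the moment, N m; "grip_width": finger opening in m; "gripper_force": force on a finger pad.
Only numpy, scipy, OpenCV 4.12 (cv2) and the standard library are available. Lean on these libraries where they do the work, as an engineer would, in place of code of your own. Each camera call takes 0.05 s, during which the arm holds its last target. There are 200 camera calls.

## Task

Take the projector lens barrel off its wooden rest and lay it in the V-block, brass end towards the red end stop but still a little short of it; then slide it along the V until you feel the brass end come up against the stop. Finish while still holding it: keep gripping or pressing the barrel with the fingers so that it is pushed firmly, with about 15 N and never over 40 N, down onto both faces of the V and lightly but surely against the stop, as if glue were setting. Leave the jar, the screwdriver and the fan where they are.

Things in the scene. Friction and masses are not known exactly. Their poses are not given: they have to be found in the camera images.
- barrel: lens barrel: straight grey cylinder, 40 mm diameter, 150 mm long, 0.15 to 0.31 kg, loose. Round its middle a black rubber grip ring, 44 mm diameter, 28 mm long, the place to grip. Origin mid-barrel on its axis; x runs along it to the brass end (last 18 mm brass); the other end shows glass. Starts level in the rest, axis 30 mm above the table, x within 0.5 rad of world x.
- barrel_mount (a point): centre of the flat brass end face of the barrel (75 mm from its origin along its x)
- rest: dark wooden board 170 x 70 x 6 mm, fixed to the table, with four short light dowels (tops 16 mm above the table, 34 to 68 mm either side of its middle) in which the barrel lies along the board's x; between them there is free room for fingers beside the grip ring. Origin at the centre of its underside.
- vblock: V-block, fixed, rigid: steel base plate 10 mm thick, x -88 to 112 mm, y -42 to 42 mm, with two equal saddles, each 18 mm long (36 to 54 mm either side of the origin along x), 68 mm wide, with slippery blue plastic 90 degree V faces (friction about 0.2) open upwards. Origin under the middle between the saddles; x runs along the V towards the stop, within 0.5 rad of world x; z up.
- cheek_left: the blue V face on the +y side of both saddles (part of the V-block), reaching up to 55 mm above the table; its frame is the V-block's
- cheek_right: the blue V face on the -y side of both saddles (part of the V-block), reaching up to 55 mm above the table; its frame is the V-block's
- vblock_axis (a point): point on the seated barrel's axis, 60 mm straight above the V-block's origin; axes as the V-block's. Below it, between the saddles, is a free gap 72 mm long, floor 10 mm above the table, for grip ring and fingers: a barrel laid 4 to 12 mm short of the stop has its ring, and 20 mm wide fingers on it, clear of the saddles.
- stop: red end stop, slippery plastic face, fixed, rigid, at the V-block's +x end; its face is 69 to 81 mm from the V-block's origin along x, different each time. Red plate 34 mm wide, from 19 mm below to 11 mm above the seated barrel's axis. Origin at the centre of its contact face, on that axis; axes as the V-block's; the barrel comes from its -x side.
- jar: clear jar of 72 mm diameter and 68 mm height with a green lid, loose, to be left alone; origin under its centre
- screwdriver: screwdriver 170 mm long, lying on the table roughly along world x, loose, to be left alone; origin near its middle, on the table
- fan: black square cooling fan, 60 x 60 x 25 mm, lying flat, loose, to be left alone; origin under its centre

How it is judged (in metres and radians):
On the way, in this order (a step that is already met when the one before it is completed fails the run):
1. the barrel is lifted off its rest (height (world z) of barrel above 0.07 m and contact force between barrel and rest below 0.05 N and contact force between the fingers and barrel above 1 N), for 0.2 s.
2. the barrel lies in the V-block, down on it, its brass end facing the stop and at least 2 mm short of it (z of barrel in the frame of vblock_axis between -0.003 and 0.003 m and y of barrel in the frame of vblock_axis between -0.003 and 0.003 m and angle between the x axis of barrel and the x axis of vblock, either way round below 0.06 rad and x of barrel_mount in the frame of stop between -0.03 and -0.002 m and contact force between barrel and vblock above 0.3 N), for 0.1 s.
At the end, for the whole second after the job is handed in: Barrel held (fingers over 3 N) at rest in the V: axis within 2 mm and 0.03 rad of the seat line, over 3 N on each V face, brass end within 2 mm of the stop (at most 3 mm sunk) and over 0.8 N on it; jar, screwdriver and fan within 15 mm of their start (z of barrel in the frame of vblock_axis between -0.002 and 0.002 m and y of barrel in the frame of vblock_axis between -0.002 and 0.002 m and angle between the x axis of barrel and the x axis of vblock, either way round below 0.03 rad and x of barrel_mount in the frame of stop between -0.002 and 0.003 m and contact force between barrel and cheek_left above 3 N and contact force between barrel and cheek_right above 3 N and contact force between barrel and stop above 0.8 N and contact force between the fingers and barrel above 3 N and linear speed of barrel below 0.01 m/s and distance of each of jar, screwdriver, fan from where it was at the start of the episode below 0.015 m); the arm keeps its last pose, push and grip.
It fails at once if the barrel is pressed on the V-block or the stop with excessive force (over 65 N summed over the V contacts, or over 45 N on the stop) (contact force between barrel and vblock above 65 N or contact force between barrel and stop above 45 N).
It fails at once if the jar is pushed more than 15 mm (distance of jar from where it was at the start of the episode above 0.015 m).
It fails at once if the screwdriver is pushed more than 15 mm (distance of screwdriver from where it was at the start of the episode above 0.015 m).
It fails at once if the fan is pushed more than 15 mm (distance of fan from where it was at the start of the episode above 0.015 m).
It also fails if it takes over 45 s, if anything falls off the work surface, if the arm or the gripper's body presses on something with over 40 N, if the wrist force passes 120 N, or if a joint passes its speed limit or range.

## Working session

There is one attempt and no reset: what is moved stays moved. The work goes in short steps, Python scripts to look and compute and a shell command to move; the robot and the scene stay as the last step left them, time stands still between calls to the robot, and variables do not carry over. Pictures are saved under pics/ and viewed, at most 10 in all, crops included, and the job is handed in when it is done.

```bash
ls; mkdir -p pics
python3 - <<'E'
from rig import env, optics
import cv2, numpy as np
s=env.observe(); print(s['time_s'],s['position'],np.round(s['tool_rot'],3),s['grip_width'],s['ft_force'],env.hold_point_z)
for n in ['top','side','wrist']:
    c=optics.calibration(n); print(n,c['fov_y'],c['cx'],c['cy'],np.round(c['T'],4).tolist())
    im=optics.get_image(n); cv2.imwrite(f'pics/{n}0.png',im[:,:,::-1])
E
```

```text
pics
0.0 [ 0.13756454 -0.53221001  0.23071509] [[ 0.968  0.25  -0.   ]
 [ 0.25  -0.968  0.001]
 [ 0.    -0.001 -1.   ]] 0.08527014534828903 [-0.49436953  0.57166142 -0.52258471] 0.0187
top 48.455724494928084 320.0325950954332 247.9299038446004 [[-0.0121, -0.9933, 0.1147, 0.5337], [-0.9999, 0.0124, 0.0016, 0.0223], [-0.003, -0.1147, -0.9934, 1.0501], [0.0, 0.0, 0.0, 1.0]]
side 56.580794954870285 323.6102521018932 237.94069835564042 [[-0.9374, -0.2337, 0.2581, 0.4413], [-0.3482, 0.6371, -0.6877, 0.5809], [-0.0037, -0.7345, -0.6786, 0.6494], [0.0, 0.0, 0.0, 1.0]]
wrist 60.087201907834746 327.2396056479644 236.39011565488957 [[0.2512, -0.9169, -0.3103, 0.2166], [-0.9679, -0.2379, -0.0807, -0.5112], [0.0001, 0.3206, -0.9472, 0.3744], [0.0, 0.0, 0.0, 1.0]]
```

View pics/top0.png

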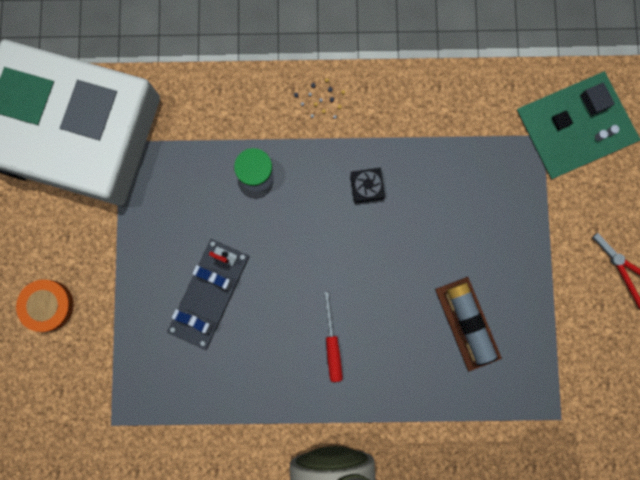

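View pics/side0.png

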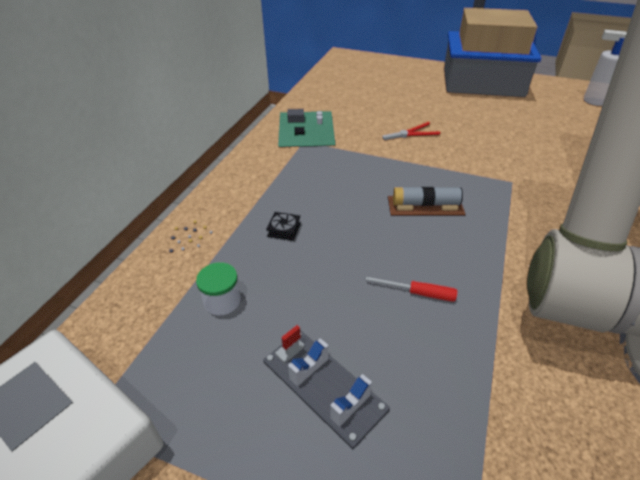

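The top view shows the barrel at about (470,322) with its brass end up, which is +x. The V-block is at (208,293) with its red stop at (222,256), the fan at (368,185), the jar at (254,170) and the screwdriver at (333,345). The side view agrees. Next I'll take rough positions from the top view.

```bash
cat > h.py <<'E'
from rig import env, optics
import cv2, numpy as np
def ray(c,px):
    f=240/np.tan(np.radians(c['fov_y']/2)); px=np.atleast_2d(px).astype(float)
    d=np.c_[(px[:,0]-c['cx'])/f,(px[:,1]-c['cy'])/f,np.ones(len(px))]@c['T'][:3,:3].T
    return c['T'][:3,3],d
def onz(c,px,z):
    o,d=ray(c,px); return o+d*((z-o[2])/d[:,2])[:,None]
def proj(c,P):
    f=240/np.tan(np.radians(c['fov_y']/2)); p=(np.atleast_2d(P)-c['T'][:3,3])@c['T'][:3,:3]
    return np.c_[c['cx']+f*p[:,0]/p[:,2],c['cy']+f*p[:,1]/p[:,2]]
def shot(n,name):
    c=optics.calibration(n); c['T']=np.array(c['T']); im=optics.get_image(n)[:,:,::-1].copy(); cv2.imwrite(f'pics/{name}.png',im); return c,im
def blobs(m,amin=20):
    n,l,st,ce=cv2.connectedComponentsWithStats(m.astype(np.uint8)*255)
    return sorted([(st[i,4],ce[i],l==i) for i in range(1,n) if st[i,4]>=amin],key=lambda b:-b[0])
E
python3 - <<'E'
from h import *
c=optics.calibration('top'); c['T']=np.array(c['T']); im=cv2.imread('pics/top0.png'); hsv=cv2.cvtColor(im,cv2.COLOR_BGR2HSV)
H,S,V=[hsv[:,:,i].astype(int) for i in range(3)]
roi=np.zeros(H.shape,bool); roi[140:420,115:555]=1
def rep(n,m,z,k=3):
    for a,ce,mm in blobs(m&roi,12)[:k]: print(n,a,np.round(ce,1),np.round(onz(c,ce,z)[0],4))
rep('brass',(H>12)&(H<32)&(S>110)&(V>90),.03)
rep('blue',(H>100)&(H<125)&(S>130)&(V>60),.04)
rep('red',((H<6)|(H>174))&(S>150),.066)
rep('green',(H>45)&(H<80)&(S>120),.068)
rep('dark',(V<45),.025,5)
for p in [(320,290),(470,322),(478,345),(208,300),(459,290),(487,360)]: print(p,hsv[p[1],p[0]])
E
```

```text
brass 449 [551.9 217.3] [ 0.7055 -0.4256  0.03  ]
brass 200 [459. 290.] [ 0.5674 -0.2399  0.03  ]
brass 22 [115.2 213.5] [0.7237 0.4209 0.03  ]
blue 120 [182.8 317.4] [0.5222 0.2835 0.04  ]
blue 119 [203.3 273.3] [0.6048 0.246  0.04  ]
blue 84 [219.1 280.4] [0.5909 0.2158 0.04  ]
red 531 [333.7 359.1] [0.4441 0.0016 0.066 ]
red 82 [218.3 257. ] [0.6328 0.2128 0.066 ]
green 1088 [252.9 166.7] [0.8031 0.1488 0.068 ]
green 464 [546.7 153.3] [ 0.8218 -0.4067  0.068 ]
dark 363 [470.4 324.5] [ 0.502  -0.2603  0.025 ]
dark 294 [364.5 192.8] [ 0.7597 -0.0645  0.025 ]
dark 64 [367.7 183.5] [ 0.7781 -0.0711  0.025 ]
dark 38 [376.9 171.4] [ 0.8022 -0.0897  0.025 ]
dark 35 [221.8 264. ] [0.6232 0.2139 0.025 ]
(320, 290) [110  33 117]
(470, 322) [165  28  18]
(478, 345) [106  56 123]
(208, 300) [109  55  79]
(459, 290) [ 21 159 183]
(487, 360) [105  55 131]
```

```bash
python3 -m jog '[{"linear":[0.875,-0.36,0],"roll":-0.05},{"linear":[0.875,-0.36,0],"roll":-0.05},{"linear":[0.875,-0.36,0],"roll":-0.05},{"linear":[0.875,-0.36,0],"roll":-0.05},{"linear":[0.875,-0.36,0],"roll":-0.05},{"linear":[0.875,-0.36,0],"roll":-0.05},{"linear":[0.875,-0.36,0],"roll":-0.05},{"linear":[0.875,-0.36,0],"roll":-0.05},{"linear":[0.875,-0.36,0],"roll":-0.05},{"linear":[0.875,-0.36,0],"roll":-0.05},{"linear":[0.875,-0.36,0]},{"linear":[0.875,-0.36,0]}]' 1 && python3 -m jog '[{"linear":[0,0,0]},{"linear":[0,0,0]},{"linear":[0,0,0]},{"linear":[0,0,0]}]' && python3 -c "
from h import *
c,im=shot('wrist','w1'); s=env.observe(); print(s['position'],s['tool_rot'],s['qvel'])
np.savez('w1.npz',**c)"
```

```text
invalid input
```

```bash
python3 -m jog '[{"linear":[0.875,-0.36,0],"roll":-0.05},{"linear":[0.875,-0.36,0],"roll":-0.05},{"linear":[0.875,-0.36,0],"roll":-0.05},{"linear":[0.875,-0.36,0],"roll":-0.05},{"linear":[0.875,-0.36,0],"roll":-0.05},{"linear":[0.875,-0.36,0],"roll":-0.05},{"linear":[0.875,-0.36,0],"roll":-0.05},{"linear":[0.875,-0.36,0],"roll":-0.05},{"linear":[0.875,-0.36,0],"roll":-0.05},{"linear":[0.875,-0.36,0],"roll":-0.05},{"linear":[0.875,-0.36,0],"roll":0},{"linear":[0.875,-0.36,0],"roll":0}]' 1 && python3 -m jog '[{"linear":[0,0,0],"roll":0},{"linear":[0,0,0],"roll":0},{"linear":[0,0,0],"roll":0},{"linear":[0,0,0],"roll":0}]' && python3 -c "
from h import *
c,im=shot('wrist','w1'); s=env.observe(); print(s['position'],s['tool_rot'],s['qvel'])
np.savez('w1.npz',**c)"
```

```text
time_s: 1.15
position: [0.4956, -0.2501, 0.2312]
tool_rot: [[0.956, 0.292, -0.0], [0.292, -0.956, 0.0], [-0.0, -0.0, -1.0]]
ft_force: [-0.0, -1.4, -0.1]
grip_width: 0.0857
gripper_force: 0.0
time_s: 1.48
position: [0.4937, -0.2524, 0.2312]
tool_rot: [[0.957, 0.291, -0.0], [0.291, -0.957, 0.0], [-0.0, -0.0, -1.0]]
ft_force: [-0.3, -0.3, -0.3]
grip_width: 0.0854
gripper_force: 0.0
[ 0.49364112 -0.25254618  0.2313272 ] [[ 9.56885725e-01  2.90464527e-01 -2.58628348e-04]
 [ 2.90464536e-01 -9.56885758e-01 -4.28459738e-06]
 [-2.48722307e-04 -7.10224932e-05 -9.99999967e-01]] [-0.15795871 -0.12793935 -0.12120316  0.03288462  0.00571536  0.18850999]
```

View pics/w1.png

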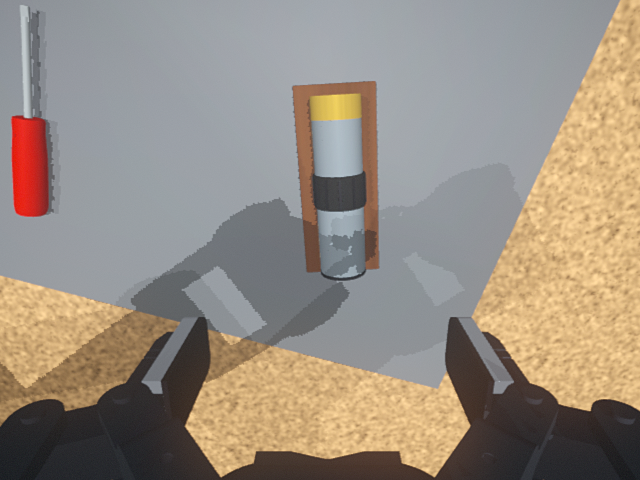

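The wrist view shows the barrel with its brass end at (336,95–120), the ring at rows 174–210 centred near column 340, and the glass end at (343,277). Now I'll fit the axis from its edges.

Run:
```python
from h import *
c=dict(np.load('w1.npz')); im=cv2.imread('pics/w1.png'); hsv=cv2.cvtColor(im,cv2.COLOR_BGR2HSV)
# wood: brownish H<15,S>60 ; edges by non-wood between wood
H,S,V=[hsv[:,:,i].astype(int) for i in range(3)]
for r in (100,110,140,190,225): print(r,[tuple(hsv[r,x]) for x in (300,306,312,320,338,355,362,368,372)])
wood=(H<14)&(S>90)&(V>40)
wood[:, :285]=0; wood[:,390:]=0
L=[];R=[]
for r in list(range(98,170))+list(range(216,255)):
    xs=np.where(wood[r,290:385])[0]+290
    l=xs[xs<330];q=xs[xs>345]
    if len(l) and len(q): L.append((l.max()+.5,r)); R.append((q.min()-.5,r))
L=np.array(L);R=np.array(R)
def fit(P):
    k=np.ones(len(P),bool)
    for _ in range(4):
        a=np.polyfit(P[k,1],P[k,0],1); e=abs(P[:,0]-np.polyval(a,P[:,1])); k=e<1.2
    print('fit',a,k.sum(),len(P)); return a
al,ar=fit(L),fit(R); am=(al+ar)/2
pt=lambda r:(np.polyval(am,r),r)
A=onz(c,pt(100),.03)[0];B=onz(c,pt(260),.03)[0]; d=(A-B)/np.linalg.norm(A-B)
print('yaw',np.degrees(np.arctan2(d[1],d[0])),A,B)
w=[np.linalg.norm(onz(c,(np.polyval(al,r),r),.03)-onz(c,(np.polyval(ar,r),r),.03)) for r in (110,150,240)]; print('width',w)
# column profile on mid line
v=[int(V[r,int(round(pt(r)[0]))]) for r in range(60,290)]
sat=[int(S[r,int(round(pt(r)[0]))]) for r in range(60,290)]
print('V',list(zip(range(85,215),v[25:155])));
hue=[int(H[r,int(round(pt(r)[0]))]) for r in range(85,130)]; print(hue)
for r in (95,120,174,210): print(r,onz(c,pt(r),.05)[0],onz(c,pt(r),.052)[0])
s=env.observe(); print(s['position'])
```

```text
100 [(np.uint8(11), np.uint8(121), np.uint8(158)), (np.uint8(12), np.uint8(125), np.uint8(157)), (np.uint8(22), np.uint8(149), np.uint8(183)), (np.uint8(23), np.uint8(153), np.uint8(213)), (np.uint8(23), np.uint8(152), np.uint8(233)), (np.uint8(22), np.uint8(150), np.uint8(199)), (np.uint8(11), np.uint8(117), np.uint8(137)), (np.uint8(11), np.uint8(115), np.uint8(146)), (np.uint8(11), np.uint8(123), np.uint8(155))]
110 [(np.uint8(11), np.uint8(123), np.uint8(160)), (np.uint8(11), np.uint8(125), np.uint8(161)), (np.uint8(22), np.uint8(145), np.uint8(178)), (np.uint8(23), np.uint8(152), np.uint8(212)), (np.uint8(23), np.uint8(154), np.uint8(234)), (np.uint8(23), np.uint8(151), np.uint8(199)), (np.uint8(10), np.uint8(120), np.uint8(138)), (np.uint8(12), np.uint8(117), np.uint8(137)), (np.uint8(10), np.uint8(125), np.uint8(153))]
140 [(np.uint8(12), np.uint8(125), np.uint8(157)), (np.uint8(12), np.uint8(125), np.uint8(155)), (np.uint8(12), np.uint8(44), np.uint8(115)), (np.uint8(102), np.uint8(29), np.uint8(174)), (np.uint8(102), np.uint8(29), np.uint8(199)), (np.uint8(105), np.uint8(26)
[... 2640 characters left out ...]
, 78), (202, 76), (203, 73), (204, 76), (205, 76), (206, 75), (207, 76), (208, 73), (209, 71), (210, 66), (211, 117), (212, 203), (213, 199), (214, 196)]
[11, 11, 11, 10, 10, 11, 11, 10, 10, 18, 24, 24, 23, 23, 24, 23, 23, 24, 24, 23, 23, 24, 24, 24, 24, 23, 23, 24, 23, 23, 23, 23, 23, 23, 22, 26, 104, 104, 100, 102, 101, 101, 102, 101, 101]
95 [ 0.573993   -0.23326911  0.05      ] [ 0.5739801  -0.23323561  0.052     ]
120 [ 0.5571991  -0.23941951  0.05      ] [ 0.55728963 -0.23934814  0.052     ]
174 [ 0.51869436 -0.25352104  0.05      ] [ 0.51902202 -0.25336282  0.052     ]
210 [ 0.491175   -0.26359941  0.05      ] [ 0.49167214 -0.26337913  0.052     ]
[ 0.49364112 -0.25254618  0.2313272 ]
```

The measured barrel centre is about (0.504, -0.259) with yaw 20.1°. The ring and the brass face agree to better than 1 mm. Now I'll align and descend.

```bash
python3 -m jog '[{"linear":[0,0,0],"roll":-0.32},{"linear":[0,0,0],"roll":-0.32},{"linear":[0.1,0.12,0],"roll":0},{"linear":[0.09,0.12,0],"roll":0},{"linear":[0,0,0.5],"roll":0},{"linear":[0,0,0.5],"roll":0},{"linear":[0,0,0.5],"roll":0},{"linear":[0,0,0.5],"roll":0},{"linear":[0,0,0.5],"roll":0},{"linear":[0,0,0.5],"roll":0},{"linear":[0,0,0.5],"roll":0},{"linear":[0,0,0.4],"roll":0}]' 1 && python3 -m jog '[{"linear":[0,0,0],"roll":0},{"linear":[0,0,0],"roll":0},{"linear":[0,0,0],"roll":0},{"linear":[0,0,0],"roll":0}]'
```

```text
time_s: 2.53
position: [0.5048, -0.2586, 0.0737]
tool_rot: [[0.939, 0.343, -0.001], [0.343, -0.939, 0.001], [-0.001, -0.001, -1.0]]
ft_force: [-0.2, -0.6, 0.1]
grip_width: 0.0853
gripper_force: 0.0
time_s: 2.87
position: [0.5054, -0.2587, 0.0766]
tool_rot: [[0.939, 0.345, 0.002], [0.345, -0.939, -0.001], [0.001, 0.002, -1.0]]
ft_force: [0.8, -0.3, 0.0]
grip_width: 0.0855
gripper_force: 0.0
```

```bash
python3 -m jog '[{"linear":[0,0,0.3],"roll":0},{"linear":[0,0,0.3],"roll":0},{"linear":[0,0,0.3],"roll":0},{"linear":[0,0,0.3],"roll":0},{"linear":[0,0,0.2],"roll":0},{"linear":[0,0,0.2],"roll":0},{"linear":[0,0,0],"roll":0},{"linear":[0,0,0],"roll":0},{"linear":[0,0,0],"roll":0}]' && python3 -m jog '[{"linear":[0,0,0],"roll":0},{"linear":[0,0,0],"roll":0},{"linear":[0,0,0],"roll":0},{"linear":[0,0,0],"roll":0},{"linear":[0,0,0],"roll":0},{"linear":[0,0,0],"roll":0},{"linear":[0,0,0],"roll":0},{"linear":[0,0,0],"roll":0},{"linear":[0,0,0],"roll":0},{"linear":[0,0,0],"roll":0}]' -1 50
```

```text
time_s: 3.62
position: [0.5052, -0.2583, 0.012]
tool_rot: [[0.939, 0.345, 0.001], [0.345, -0.939, -0.001], [0.001, 0.001, -1.0]]
ft_force: [0.7, 0.5, -0.2]
grip_width: 0.0854
gripper_force: 0.0
time_s: 4.45
position: [0.5055, -0.2591, 0.0121]
tool_rot: [[0.939, 0.345, 0.002], [0.345, -0.939, -0.002], [0.001, 0.003, -1.0]]
ft_force: [-1.0, -4.7, 5.3]
grip_width: 0.0428
gripper_force: 50.4
```

```bash
python3 -m jog '[{"linear":[0,0,-0.2],"roll":0},{"linear":[0,0,-0.4],"roll":0},{"linear":[0,0,-0.6],"roll":0},{"linear":[0,0,-0.6],"roll":0},{"linear":[0,0,-0.6],"roll":0},{"linear":[0,0,-0.6],"roll":0},{"linear":[0,0,-0.6],"roll":0},{"linear":[0,0,-0.6],"roll":0},{"linear":[0,0,-0.4],"roll":0},{"linear":[0,0,0],"roll":0},{"linear":[0,0,0],"roll":0},{"linear":[0,0,0],"roll":0}]'
python3 - <<'E'
from h import *
c,im=shot('top','top1'); c2,im2=shot('side','side1')
g=cv2.resize(im[225:360,150:265],None,fx=4.4,fy=4.4,interpolation=cv2.INTER_CUBIC)
g2=cv2.resize(im2[310:450,250:400],None,fx=4,fy=4,interpolation=cv2.INTER_CUBIC)
print(g.shape,g2.shape)
cv2.imwrite('pics/c1.png',g); cv2.imwrite('pics/c2.png',g2)
E
```

```text
time_s: 5.45
position: [0.5042, -0.2573, 0.1937]
tool_rot: [[0.939, 0.345, -0.003], [0.345, -0.939, 0.002], [-0.002, -0.003, -1.0]]
ft_force: [0.2, 0.0, -3.3]
grip_width: 0.0421
gripper_force: 51.4
(594, 506, 3) (560, 600, 3)
```

View pics/c1.png

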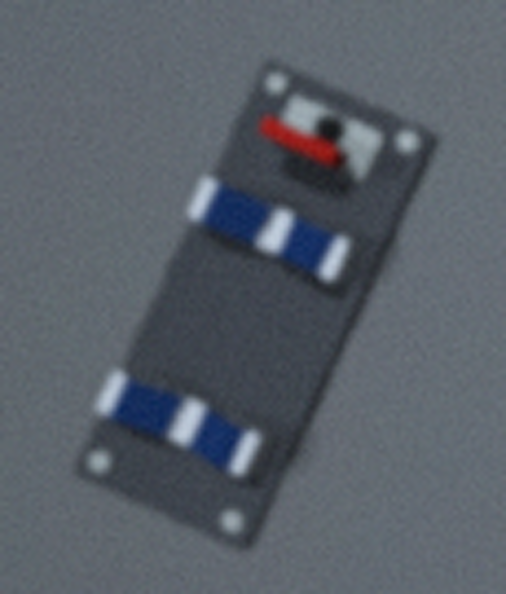

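The crop shows the plate corners at about (272,62), (437,137), (247,547) and (80,468), the four saddle blue faces, and the red stop at (300,140), at the +x end. I'll fit a rough pose and plan a wrist view.

Run:
```python
from h import *
c=optics.calibration('top'); c['T']=np.array(c['T'])
k=np.array([(272,62),(437,137),(247,547),(80,468)])/4.4+[150,225]
P=onz(c,k,.01)[:,:2]; print(P.round(4))
print('sides',[round(float(np.linalg.norm(P[i]-P[i-1])),4) for i in range(4)])
d=(P[0]+P[1]-P[2]-P[3]); y=np.degrees(np.arctan2(d[1],d[0])); print('yaw',y)
u=d/np.linalg.norm(d); print('origin',P.mean(0)-.012*u)
# saddle centres from top-face vertices
s1=np.array([(205,200),(337,258)])/4.4+[150,225]; s2=np.array([(112,394),(246,452)])/4.4+[150,225]
a,b=onz(c,s1,.055)[:,:2].mean(0),onz(c,s2,.055)[:,:2].mean(0); e=a-b; print('saddles',np.linalg.norm(e),np.degrees(np.arctan2(e[1],e[0])),(a+b)/2)
r=onz(c,np.array([(300,145)])/4.4+[150,225],.068)[0,:2]; o=(a+b)/2; print('stop',(r-o)@u,(r-o)@[-u[1],u[0]])
```

```text
[[0.674  0.2367]
 [0.6394 0.1628]
 [0.4604 0.2453]
 [0.4954 0.319 ]]
sides [0.1966, 0.0816, 0.1971, 0.0816]
yaw -24.735784450427136
origin [0.55640681 0.24595315]
saddles 0.08951668296850843 -24.97275938682528 [0.55588624 0.24600354]
stop 0.08204584283746892 0.0010002586034503387
```

```bash
python3 -m jog '[{"linear":[0,0,-0.07],"roll":0.5},{"linear":[0,0,-0.07],"roll":1},{"linear":[0,0,-0.07],"roll":1},{"linear":[0,0,-0.07],"roll":1},{"linear":[0,0,-0.07],"roll":1},{"linear":[0,0,-0.07],"roll":1},{"linear":[0,0,-0.07],"roll":1},{"linear":[0,0,-0.07],"roll":1},{"linear":[0,0,-0.07],"roll":1},{"linear":[0,0,0],"roll":0.5},{"linear":[0,0,0],"roll":0},{"linear":[0,0,0],"roll":0}]' && python3 -m jog '[{"linear":[-0.2,-0.36,0],"roll":0},{"linear":[-0.4,-0.73,0],"roll":0},{"linear":[-0.4,-0.73,0],"roll":0},{"linear":[-0.4,-0.73,0],"roll":0},{"linear":[-0.4,-0.73,0],"roll":0},{"linear":[-0.4,-0.73,0],"roll":0},{"linear":[-0.4,-0.73,0],"roll":0},{"linear":[-0.4,-0.73,0],"roll":0},{"linear":[-0.4,-0.73,0],"roll":0},{"linear":[-0.4,-0.73,0],"roll":0},{"linear":[-0.4,-0.73,0],"roll":0},{"linear":[-0.4,-0.73,0],"roll":0}]' && python3 -m jog '[{"linear":[-0.2,-0.36,0],"roll":0},{"linear":[0,0,0],"roll":0},{"linear":[0,0,0],"roll":0},{"linear":[0,0,0],"roll":0},{"linear":[0,0,0],"roll":0},{"linear":[0,0,0],"roll":0}]' && python3 -c "
from h import *
c,im=shot('wrist','w2'); s=env.observe(); print(s['q'],s['qvel'])
np.savez('w2.npz',**c,pos=s['position'],R=s['tool_rot'])"
```

```text
time_s: 6.55
position: [0.5046, -0.2579, 0.2196]
tool_rot: [[0.908, -0.418, -0.001], [-0.418, -0.908, 0.001], [-0.002, -0.0, -1.0]]
ft_force: [0.5, 0.5, -3.4]
grip_width: 0.0425
gripper_force: 51.4
time_s: 7.55
position: [0.4777, 0.1258, 0.2203]
tool_rot: [[0.908, -0.418, -0.001], [-0.418, -0.908, 0.0], [-0.001, 0.0, -1.0]]
ft_force: [1.0, 1.2, -2.9]
grip_width: 0.043
gripper_force: 51.4
time_s: 8.05
position: [0.4776, 0.1394, 0.2205]
tool_rot: [[0.907, -0.421, -0.0], [-0.421, -0.907, -0.0], [-0.0, 0.0, -1.0]]
ft_force: [0.2, -0.4, -3.4]
grip_width: 0.0425
gripper_force: 51.5
[ 2.62295504e+00  1.70546935e+01  8.35103583e+01 -3.56577825e-03
  7.94373270e+01  1.17503441e+02] [ 0.13165551  0.01562438 -0.06460806  0.03790174  0.13708525  0.09881443]
```

View pics/w2.png

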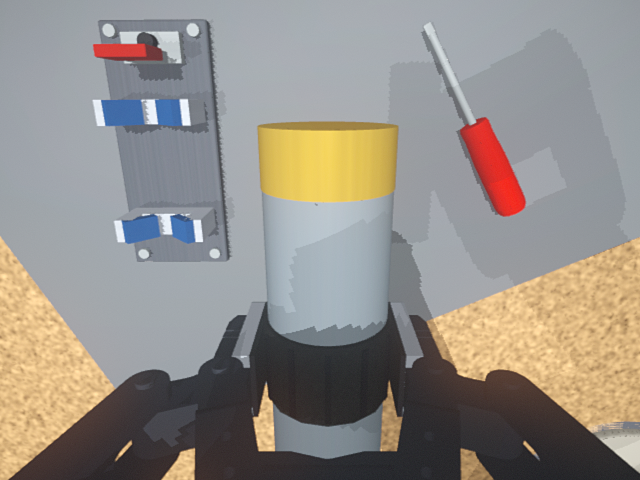

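The picture shows the V-block plate at about (99–229, 20–262), saddles at rows 98–126 and 208–243, and the red stop at (94–162, 43–60). The barrel sits straight in the grip, with its brass end at row 125 between columns 258 and 398. I'll enlarge the V-block and extract the blue corners.

Run:
```python
from h import *
c=dict(np.load('w2.npz')); im=cv2.imread('pics/w2.png'); hsv=cv2.cvtColor(im,cv2.COLOR_BGR2HSV)
H,S,V=[hsv[:,:,i].astype(int) for i in range(3)]
m=(H>100)&(H<125)&(S>110); m[:,240:]=0
for a,ce,mm in blobs(m,50)[:4]:
    cn=cv2.findContours(mm.astype(np.uint8),cv2.RETR_EXTERNAL,cv2.CHAIN_APPROX_NONE)[0][0]
    print(a,ce.round(1),cv2.approxPolyDP(cn,3,True)[:,0].tolist())
r=((H<8)|(H>172))&(S>120); r[:,240:]=0
for a,ce,mm in blobs(r,30)[:2]:
    cn=cv2.findContours(mm.astype(np.uint8),cv2.RETR_EXTERNAL,cv2.CHAIN_APPROX_NONE)[0][0]
    print('red',a,ce.round(1),cv2.approxPolyDP(cn,1.5,True)[:,0].tolist())
cv2.imwrite('pics/c3.png',cv2.resize(im[10:140,80:240],None,fx=4.5,fy=4.5,interpolation=cv2.INTER_NEAREST))
```

```text
996 [122.4 112.2] [[101, 101], [106, 125], [143, 124], [139, 100]]
799 [140.9 228.7] [[156, 216], [122, 221], [126, 242], [159, 236]]
601 [168.2 112.3] [[155, 100], [158, 124], [181, 125], [178, 100]]
517 [182.4 228.6] [[171, 216], [172, 235], [187, 243], [194, 241], [192, 221], [178, 214]]
red 961 [126.3  51.5] [[93, 45], [95, 56], [114, 59], [161, 59], [159, 49], [145, 44]]
```

View pics/c3.png

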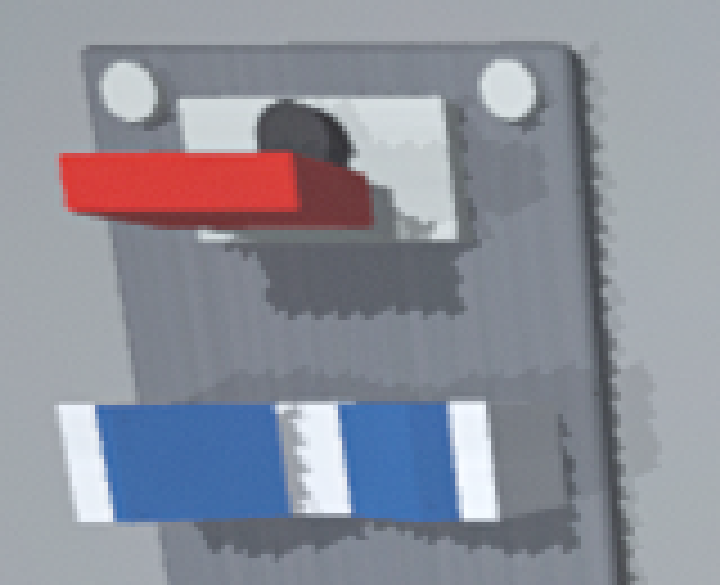

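The crop shows the red plate's top front edge, which is the contact face top at z = 0.071, from (70,212) to (302,211). The far saddle's top corners at z = 0.055 are sharp. Next I'll fit the 2D pose.

```bash
cat > fit.py <<'E'
from h import *
c=dict(np.load('w2.npz')); o=np.array([80,10]); 
f=lambda p:np.array(p)/4.5+o-.4
I=np.vstack([f([(97,405),(117,521),(446,404),(460,519),(56,405),(78,522),(486,404),(499,518)]),[(122,221),(125.8,242.5),(192.3,221),(194.5,242)]])
h=.0233
M=np.array([(54,h),(36,h),(54,-h),(36,-h),(54,.034),(36,.034),(54,-.034),(36,-.034),(-36,h),(-54,h),(-36,-h),(-54,-h)]); M[:,0]/=1000
P=onz(c,I,.055)[:,:2]
def rigid(M,P):
    a=M-M.mean(0);b=P-P.mean(0)
    th=np.arctan2((a[:,0]*b[:,1]-a[:,1]*b[:,0]).sum(),(a*b).sum()); R=np.array([[np.cos(th),-np.sin(th)],[np.sin(th),np.cos(th)]])
    t=P.mean(0)-R@M.mean(0); return th,R,t,np.linalg.norm(b)/np.linalg.norm(a)
th,R,t,s=rigid(M,P); print('V',t,np.degrees(th),'scale',s); print(((P-t)@R-M).round(4).tolist())
E_=onz(c,f([(70,212),(186,211.5),(302,211)]),.071)[:,:2]; print('stop local',((E_-t)@R).round(4).tolist())
pl=onz(c,np.vstack([f([(85,45),(572,45)]),[(137,261)]]),.010)[:,:2]; print('plate corners',((pl-t)@R).round(4).tolist())
# barrel in hand: brass end edge
pos,RR=c['pos'],c['R']; print('tool yaw',np.degrees(np.arctan2(RR[1,0],RR[0,0])))
q=(pos[:2]-t)@R; print('tcp local',q)
im=cv2.imread('pics/w2.png').astype(int); hsv=cv2.cvtColor(im.astype(np.uint8),cv2.COLOR_BGR2HSV)
hold=pos-[0,0,-.0187]
for r in (150,180,230,270):
    xs=[]
    row=im[r].sum(1); hh=hsv[r]
    b=(hh[:,0]>15)&(hh[:,0]<30)&(hh[:,1]>100) if r<200 else None
    if b is not None:
        xs=np.where(b)[0]; xs=xs[(xs>240)&(xs<420)]; mid=(xs.min()+xs.max())/2
        p=onz(c,[(mid,r)],hold[2])[0]; print('brass row',r,xs.min(),xs.max(),(RR.T@(p-pos)).round(4),np.linalg.norm(onz(c,[(xs.min()-.5,r)],hold[2])-onz(c,[(xs.max()+.5,r)],hold[2])))
p=onz(c,[(328,131)],hold[2]+.02)[0]; print('brass top edge tool-frame',(RR.T@(p-pos)).round(4))
p=onz(c,[(328,122)],hold[2]+.02)[0]; print('brass top edge tool-frame',(RR.T@(p-pos)).round(4))
E
python3 fit.py
```

```text
V [0.55623097 0.24821361] -24.5538802742356 scale 1.019597227260248
[[-0.0003, 0.0041], [0.0, 0.0041], [-0.0004, -0.0041], [0.0001, -0.0042], [-0.0003, -0.0001], [-0.0001, -0.0004], [-0.0005, 0.0004], [0.0002, 0.0002], [0.0002, 0.004], [0.0005, 0.0038], [-0.0001, -0.0039], [0.0007, -0.0038]]
stop local [[0.0802, 0.0183], [0.0802, 0.0016], [0.0802, -0.0152]]
plate corners [[0.1115, 0.0423], [0.1111, -0.0405], [-0.0873, 0.0429]]
tool yaw -24.879832608801177
tcp local [-0.0263417  -0.13157095]
brass row 150 259 396 [ 0.0664  0.0001 -0.0187] 0.04092972741485122
brass row 180 260 394 [ 0.0574 -0.     -0.0187] 0.040974583157482224
brass top edge tool-frame [ 0.0734  0.0002 -0.0387]
brass top edge tool-frame [ 0.0756  0.0002 -0.0387]
```

```bash
python3 -m jog '[{"linear":[0.1,-0.3,0],"roll":0},{"linear":[0.1,-0.6,0],"roll":0},{"linear":[0.1,-0.6,0],"roll":0},{"linear":[0.1,-0.6,0],"roll":0},{"linear":[0.1,-0.6,0],"roll":0},{"linear":[0.08,-0.58,0],"roll":0},{"linear":[0,0,0.4],"roll":0},{"linear":[0,0,0.6],"roll":0},{"linear":[0,0,0.6],"roll":0},{"linear":[0,0,0.6],"roll":0},{"linear":[0,0,0.6],"roll":0},{"linear":[0,0,0.5],"roll":0}]' && python3 -m jog '[{"linear":[0,0,0],"roll":0},{"linear":[0,0,0],"roll":0},{"linear":[0,0,0],"roll":0},{"linear":[0,0,0],"roll":0},{"linear":[0,0,0],"roll":0}]'
python3 - <<'E'
from h import *
s=env.observe(); R=s['tool_rot']; print(s['position'],np.degrees(np.arctan2(R[1][0],R[0][0])),s['ft_force'])
c,im=shot('side','side2'); c1,im1=shot('top','top2'); c2,im2=shot('wrist','w3')
a=cv2.resize(im[280:440,240:410],None,fx=3.5,fy=3.5,interpolation=cv2.INTER_CUBIC)
cv2.imwrite('pics/c4.png',a)
E
```

```text
time_s: 9.1
position: [0.5534, 0.2488, 0.0867]
tool_rot: [[0.907, -0.42, -0.001], [-0.42, -0.907, -0.0], [-0.001, 0.001, -1.0]]
ft_force: [0.7, -1.1, -2.3]
grip_width: 0.0425
gripper_force: 51.8
time_s: 9.52
position: [0.5542, 0.2496, 0.0899]
tool_rot: [[0.908, -0.42, 0.002], [-0.42, -0.908, 0.001], [0.002, -0.002, -1.0]]
ft_force: [0.3, 0.1, -2.9]
grip_width: 0.0423
gripper_force: 51.7
[0.55422506 0.24963795 0.08994313] -24.820580176142766 [ 0.26617918  0.07079719 -2.92448829]
```

View pics/c4.png

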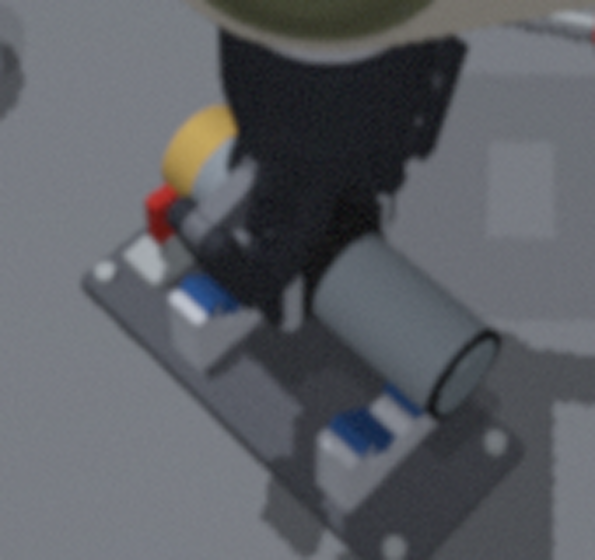

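The side crop shows the barrel level above the V, with its brass end just short of the red stop at (160,210). I'll lower it towards the seat.

```bash
python3 -m jog '[{"linear":[0,0,0.25],"roll":0},{"linear":[0,0,0.25],"roll":0},{"linear":[0,0,0.25],"roll":0},{"linear":[0,0,0.2],"roll":0},{"linear":[0,0,0.1],"roll":0},{"linear":[0,0,0],"roll":0},{"linear":[0,0,0],"roll":0},{"linear":[0,0,0],"roll":0}]' && python3 -m jog '[{"linear":[0,0,0.05],"roll":0},{"linear":[0,0,0],"roll":0},{"linear":[0,0,0],"roll":0}]'  && python3 -m jog '[{"linear":[0,0,0.05],"roll":0},{"linear":[0,0,0],"roll":0},{"linear":[0,0,0],"roll":0}]'
```

```text
time_s: 10.33
position: [0.5538, 0.2496, 0.0468]
tool_rot: [[0.908, -0.42, 0.001], [-0.42, -0.908, 0.0], [0.0, -0.0, -1.0]]
ft_force: [-1.3, -0.0, -2.9]
grip_width: 0.0425
gripper_force: 51.8
time_s: 10.58
position: [0.5536, 0.2495, 0.0446]
tool_rot: [[0.908, -0.42, 0.0], [-0.42, -0.908, -0.0], [0.0, -0.0, -1.0]]
ft_force: [-0.2, -0.2, -2.8]
grip_width: 0.0427
gripper_force: 51.8
time_s: 10.83
position: [0.5544, 0.2502, 0.0432]
tool_rot: [[0.908, -0.42, 0.002], [-0.42, -0.908, 0.001], [0.002, -0.002, -1.0]]
ft_force: [1.8, 5.5, 1.9]
grip_width: 0.0424
gripper_force: 52.3
```

The reading is a side force of about 5.7 N towards +y with about 5 N upward lift. The barrel is riding on the right cheek, so I'll shift towards +y, which is tool -y.

```bash
python3 -m jog '[{"linear":[0,-0.03,0],"roll":0},{"linear":[0,0,0],"roll":0},{"linear":[0,0,0],"roll":0},{"linear":[0,0,0],"roll":0}]' && python3 -m jog '[{"linear":[0,0,0.03],"roll":0},{"linear":[0,0,0],"roll":0},{"linear":[0,0,0],"roll":0},{"linear":[0,0,0],"roll":0}]' && python3 -c "
from h import *
s=env.observe(); F=s['ft_force']; print(np.array(s['tool_rot']).T@F, s['wrist_torque'], s['position'])"
```

```text
time_s: 11.17
position: [0.5543, 0.2507, 0.0427]
tool_rot: [[0.908, -0.42, 0.001], [-0.42, -0.908, 0.0], [0.0, -0.0, -1.0]]
ft_force: [0.8, 2.7, 2.1]
grip_width: 0.0423
gripper_force: 52.1
time_s: 11.5
position: [0.5547, 0.2512, 0.0421]
tool_rot: [[0.908, -0.42, 0.002], [-0.42, -0.908, 0.001], [0.001, -0.002, -1.0]]
ft_force: [2.2, 4.1, 5.2]
grip_width: 0.0426
gripper_force: 52.8
[ 0.32211983 -4.64296454 -5.14463155] [ 0.7073933  -0.23006463  0.05897551] [0.55474804 0.25118575 0.04210816]
```

```bash
python3 -m jog '[{"linear":[0,-0.03,0],"roll":0},{"linear":[0,0,0],"roll":0},{"linear":[0,0,0],"roll":0},{"linear":[0,0,0],"roll":0}]' && python3 -c "
from h import *
s=env.observe(); F=s['ft_force']; print(np.array(s['tool_rot']).T@F, np.array(s['tool_rot']).T@s['wrist_torque'], s['position'])"; python3 -m jog '[{"linear":[0,0,0.03],"roll":0},{"linear":[0,0,0],"roll":0},{"linear":[0,0,0],"roll":0},{"linear":[0,0,0],"roll":0}]' && python3 -c "
from h import *
s=env.observe(); F=s['ft_force']; print(np.array(s['tool_rot']).T@F, np.array(s['tool_rot']).T@s['wrist_torque'], s['position'])"
```

```text
time_s: 11.83
position: [0.5548, 0.2513, 0.0419]
tool_rot: [[0.908, -0.419, 0.001], [-0.419, -0.908, -0.001], [0.001, 0.0, -1.0]]
ft_force: [0.3, 0.2, 6.0]
grip_width: 0.0426
gripper_force: 52.8
[ 0.22307417 -0.29229338 -6.03565261] [-0.07802074  0.04656596 -0.37026689] [0.5548475  0.25133502 0.04190906]
time_s: 12.17
position: [0.5549, 0.2514, 0.0418]
tool_rot: [[0.908, -0.419, 0.002], [-0.419, -0.908, -0.001], [0.002, -0.0, -1.0]]
ft_force: [-3.1, -1.7, 15.5]
grip_width: 0.0427
gripper_force: 53.8
[ -2.06786342   2.82163402 -15.49339146] [-0.41949687 -0.34769113 -0.33530117] [0.55491106 0.25135967 0.0418326 ]
```

The barrel is seated: there's about 18 N on the V and the side force is nearly zero. Now I'll slide it towards the stop, 4 mm first.

```bash
python3 -m jog '[{"linear":[0.025,0,0],"roll":0},{"linear":[0.025,0,0],"roll":0},{"linear":[0.025,0,0],"roll":0},{"linear":[0.025,0,0],"roll":0},{"linear":[0,0,0],"roll":0},{"linear":[0,0,0],"roll":0},{"linear":[0,0,0],"roll":0}]' && python3 -c "
from h import *
s=env.observe(); F=s['ft_force']; print(np.array(s['tool_rot']).T@F, np.array(s['tool_rot']).T@s['wrist_torque'], s['position'])"; python3 -m jog '[{"linear":[0.025,0,0],"roll":0},{"linear":[0.025,0,0],"roll":0},{"linear":[0,0,0],"roll":0},{"linear":[0,0,0],"roll":0},{"linear":[0,0,0],"roll":0}]' && python3 -c "
from h import *
s=env.observe(); F=s['ft_force']; print(np.array(s['tool_rot']).T@F, np.array(s['tool_rot']).T@s['wrist_torque'], s['position'])"
```

```text
time_s: 12.75
position: [0.5566, 0.2506, 0.0418]
tool_rot: [[0.908, -0.419, -0.003], [-0.419, -0.908, 0.0], [-0.002, 0.001, -1.0]]
ft_force: [-10.9, 2.8, 19.3]
grip_width: 0.0427
gripper_force: 53.9
[-11.10339982   1.97707923 -19.30461574] [-0.32744103 -1.62886756 -0.270857  ] [0.55657278 0.2505699  0.04178634]
time_s: 13.17
position: [0.5584, 0.2497, 0.0418]
tool_rot: [[0.908, -0.419, -0.003], [-0.419, -0.908, 0.0], [-0.002, 0.001, -1.0]]
ft_force: [-10.5, 3.0, 20.1]
grip_width: 0.0428
gripper_force: 53.9
[-10.86760852   1.67968246 -20.05409442] [-0.34522297 -1.75986732 -0.27870846] [0.5583523  0.24972411 0.04179708]
```

```bash
python3 -m jog '[{"linear":[0.02,0,-0.015],"roll":0},{"linear":[0.02,0,0],"roll":0},{"linear":[0,0,0],"roll":0},{"linear":[0,0,0],"roll":0},{"linear":[0,0,0],"roll":0}]' && python3 -c "
from h import *
s=env.observe(); F=s['ft_force']; print(np.array(s['tool_rot']).T@F, np.array(s['tool_rot']).T@s['wrist_torque'], s['position'])"; python3 -m jog '[{"linear":[0.02,0,0],"roll":0},{"linear":[0.02,0,0],"roll":0},{"linear":[0,0,0],"roll":0},{"linear":[0,0,0],"roll":0},{"linear":[0,0,0],"roll":0}]' && python3 -c "
from h import *
s=env.observe(); F=s['ft_force']; print(np.array(s['tool_rot']).T@F, np.array(s['tool_rot']).T@s['wrist_torque'], s['position'])"
```

```text
time_s: 13.58
position: [0.5601, 0.2489, 0.0418]
tool_rot: [[0.908, -0.419, -0.002], [-0.419, -0.908, 0.0], [-0.002, 0.001, -1.0]]
ft_force: [-8.1, 3.2, 14.7]
grip_width: 0.0426
gripper_force: 53.3
[ -8.75908432   0.51094192 -14.71736482] [-0.18796096 -1.25039298 -0.31662844] [0.56014015 0.24890081 0.04184756]
time_s: 14.0
position: [0.5615, 0.2483, 0.0418]
tool_rot: [[0.908, -0.419, -0.002], [-0.419, -0.908, 0.0], [-0.002, 0.001, -1.0]]
ft_force: [-7.3, 2.9, 14.5]
grip_width: 0.0421
gripper_force: 53.3
[ -7.84102703   0.43266049 -14.51900885] [-0.21995253 -1.32065978 -0.30744931] [0.56152805 0.24826447 0.04182935]
```

```bash
for i in 1; do python3 -m jog '[{"linear":[0.02,0,0],"roll":0},{"linear":[0,0,0],"roll":0},{"linear":[0,0,0],"roll":0}]'; done; python3 -c "
from h import *
s=env.observe(); F=s['ft_force']; print(np.array(s['tool_rot']).T@F, s['position'])"; python3 -m jog '[{"linear":[0.02,0,0],"roll":0},{"linear":[0,0,0],"roll":0},{"linear":[0,0,0],"roll":0}]' && python3 -c "
from h import *
s=env.observe(); F=s['ft_force']; print(np.array(s['tool_rot']).T@F, s['position'])
c,im=shot('wrist','w4'); print(im.shape)"
```

```text
time_s: 14.25
position: [0.5622, 0.248, 0.0418]
tool_rot: [[0.908, -0.419, -0.002], [-0.419, -0.908, 0.0], [-0.002, 0.001, -1.0]]
ft_force: [-7.7, 4.0, 13.9]
grip_width: 0.0426
gripper_force: 53.3
[ -8.69904657  -0.42403301 -13.83411121] [0.56224173 0.24796458 0.04184102]
time_s: 14.5
position: [0.5629, 0.2476, 0.0418]
tool_rot: [[0.908, -0.419, -0.002], [-0.419, -0.908, 0.0], [-0.002, 0.001, -1.0]]
ft_force: [-8.0, 3.3, 15.0]
grip_width: 0.0423
gripper_force: 53.3
[ -8.69938478   0.37492602 -15.01156035] [0.56294437 0.24762216 0.04181568]
(480, 640, 3)
```

View pics/w4.png

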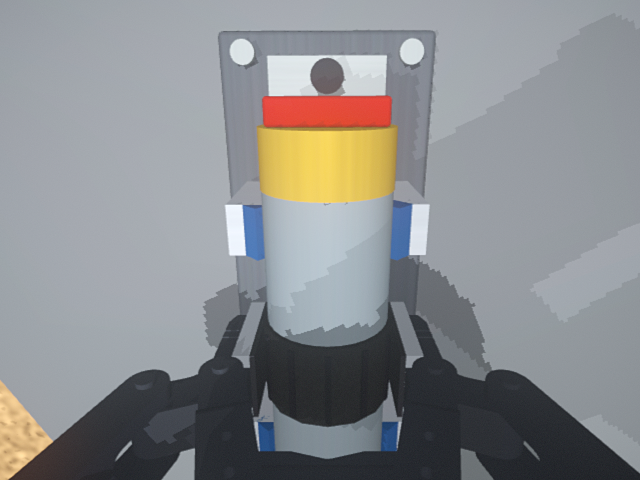

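The wrist view shows the brass end at row about 125, close up to the red stop at rows 96–126, and the barrel centred between the saddles. The force is still just friction at 8.7 N, so I'll continue in fine steps.

```bash
python3 -m jog '[{"linear":[0.02,0,0],"roll":0},{"linear":[0,0,0],"roll":0},{"linear":[0,0,0],"roll":0}]'|grep -E 'posi|ft'; python3 -m jog '[{"linear":[0.02,0,0],"roll":0},{"linear":[0,0,0],"roll":0},{"linear":[0,0,0],"roll":0}]' |grep -E 'posi|ft'
```

```text
position: [0.5633, 0.2474, 0.0418]
ft_force: [-9.1, 3.5, 14.9]
position: [0.5633, 0.2474, 0.0418]
ft_force: [-13.0, 4.7, 17.2]
```

Run:
```python
from h import *
s=env.observe(); print(np.array(s['tool_rot']).T@s['ft_force'], s['position'])
# predicted row of stop top-front edge & of brass rim top in the w4 view, using the hand-measured barrel
c=optics.calibration('wrist'); c['T']=np.array(c['T'])
im=cv2.imread('pics/w4.png'); hsv=cv2.cvtColor(im,cv2.COLOR_BGR2HSV)
print([tuple(map(int,hsv[r,328])) for r in range(92,132,2)])
```

```text
[-13.89684788   1.19449657 -17.16944382] [0.56331908 0.24742492 0.04181495]
[(178, 31, 107), (120, 3, 146), (2, 163, 194), (2, 180, 224), (2, 185, 231), (2, 188, 230), (3, 189, 231), (2, 190, 230), (3, 193, 230), (3, 192, 229), (3, 192, 230), (3, 190, 229), (4, 195, 229), (4, 193, 228), (4, 199, 229), (4, 196, 230), (4, 197, 220), (5, 184, 186), (21, 153, 165), (21, 157, 184)]
```

The motion has stopped and the axial force rose from 8.7 to 13.9 N, so the barrel is on the stop with about 5 N. I'll add a touch more, let it settle, then check it's steady.

```bash
python3 -m jog '[{"linear":[0.01,0,0],"roll":0},{"linear":[0,0,0],"roll":0},{"linear":[0,0,0],"roll":0},{"linear":[0,0,0],"roll":0},{"linear":[0,0,0],"roll":0},{"linear":[0,0,0],"roll":0},{"linear":[0,0,0],"roll":0},{"linear":[0,0,0],"roll":0},{"linear":[0,0,0],"roll":0},{"linear":[0,0,0],"roll":0},{"linear":[0,0,0],"roll":0},{"linear":[0,0,0],"roll":0}]'>/dev/null
python3 - <<'E'
from h import *
s=env.observe(); print(np.array(s['tool_rot']).T@s['ft_force'],np.array(s['tool_rot']).T@s['wrist_torque'], s['position'],s['gripper_force'])
c1,im1=shot('side','side5')
cv2.imwrite('pics/c5.png',cv2.resize(im1[300:440,240:410],None,fx=3.5,fy=3.5,interpolation=cv2.INTER_CUBIC))
E
```

```text
[-15.5947765    0.6780681  -17.70914532] [-0.11594439 -2.35163029 -0.24714268] [0.56330963 0.24743685 0.04181517] 53.82278859615326
```

View pics/c5.png

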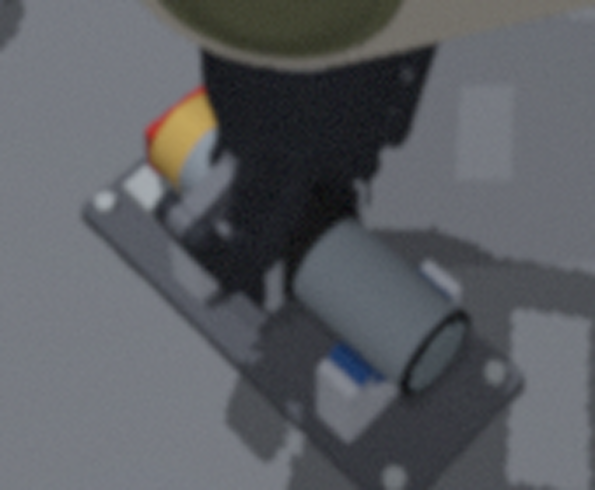

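The barrel lies in both saddles with the brass end against the red stop at (155,130). Forces are steady: 17.7 N down, about 7 N on the stop and about 0.7 N sideways.

```bash
python3 -c "
from rig import env
print(env.close_job())"
```

```text
the job is handed in; nothing more can be done
None
```

I handed the job in with the barrel still gripped at about 54 N, pressed about 18 N down into the V and about 7 N (estimated) against the stop; the jar, screwdriver and fan were never approached. No verdict came back.

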